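# Lid the two specimen canisters

## Robot

A 6-joint arm with a two-finger parallel gripper is mounted at the origin on the work surface. World frame = base frame: x ahead of the robot, y to its left, z up, the work surface at z = 0. Lengths are in m, angles in rad, forces in N, time in s.
With the tool pointing down it reaches from about 0.3 to 0.825 m from the base axis. Payload 5.4 kg.
Tool frame: the origin (TCP) lies at the very end of the fingers, on their centre line; the grasp point (between the pads) lies 19 mm behind it; z points along the fingers, y is the line along which they close (so a half turn about z gives the same grasp; the last joint's range is limited). The gripper opens to 92 mm and grips with 3 to 60 N. Pads are 20 mm wide; open, the fingers measure 128 mm over their backs; the gripper's body (75 mm by 189 mm) begins 69 mm behind the grasp point.
Start: joints at [-1.359, 0.158, 1.597, -0, 1.386, -0.21], TCP at [0.235, -0.525, 0.215] pointing down, gripper open.
Joint ranges: [-2.91, 2.91], [-0.94, 2.29], [0.18, 2.7], [-1.29, 4.43], [0.17, 2.64], [-3, 3]. Speed limits (rad/s): [2.57, 2.57, 3.14, 3.14, 3.14, 3.14].

## Interface

Orientations are given as a rotation vector (axis times angle).
In Python, from workcell import bot gives the robot as it stands. Calls block until the motion is done:
- bot.goto(position, orientation): joint-space move of the TCP to a pose.
- bot.line_to(position, rot=None, max_speed=0.15): straight line of the TCP; rot=None keeps the orientation; max_speed is the mean speed in m/s.
- bot.set_joints(angles): joint-space move.
- bot.set_gripper(opening, newtons=None): opening from 0.0 (shut) to 1.0 (fully open); newtons is the grip in N (None keeps the last); returns when the fingers have stopped.
- bot.hold(seconds).
- bot.inverse_kinematics(position, orientation): joint angles nearest the present ones, or None.
- bot.read_camera(name): name is "side" or "top" or "wrist"; returns a dict with "pixels" (384x512x3 uint8, blue, green, red), "fx", "fy", "cx", "cy" (pixels), "R" (3x3) and "t" (3): a world point X has camera coordinates R X + t. Camera axes: x right, y down, z forward; pixel columns grow to the right and rows downward; lengths in m; the calibration is good to about 2 mm. The wrist camera is an equidistant fisheye: a pixel r from the principal point sees the ray r / f radians off the axis. A picture is of the moment at which its call begins. There is no depth.
A pose or a line that the arm cannot do raises bot.MotionError and nothing moves.
- bot.job_done(): hands the job in; it is judged then, once.
Readings, each from a call of its own:
- bot.current_clock(): time.
- bot.current_joints(): joint angles.
- bot.current_joint_vel(): joint speeds.
- bot.current_effort(): joint torques, N m.
- bot.current_ee_pos(): TCP position.
- bot.current_tool_rot(): TCP orientation.
- bot.current_contact_force(): force on the tool from outside, world axes, zero at the start.
- bot.current_ft_torque(): the same for the moment, N m.
- bot.current_opening(): opening from 0.0 (shut) to 1.0 (fully open).
- bot.current_grip_force(): force on a finger pad.
Only numpy, scipy, OpenCV 4.12 (cv2) and the standard library are available. Lean on these libraries where they do the work, as an engineer would, in place of code of your own. Each camera call takes 0.05 s, during which the arm holds its last target. There are 200 camera calls.

## Task

Close the two open specimen canisters on the plank: give each one the lid of its own shape from the sloping rack (round on round, square on square) and press each lid down, firmly but without banging or forcing, until the stiff rubber gasket has given way and the lid sits fully home and level on the metal rim. The oblong lid fits neither: leave it where it lies in the rack, do not disturb the rose quartz sphere on its stand, and let go of everything at the end.

Things in the scene. Friction and masses are not known exactly. Their poses are not given: they have to be found in the camera images.
- can_round: Open round aluminium canister, 100 mm diameter, 70 mm high, bore 88 mm diameter. Origin: centre of its underside, z up, 25 mm above the plank. Metal rim 70 mm above it. Stands fixed on a springy rubber foot: pushed down, the whole canister sinks about 1 mm per 2 N (at most 16 mm) and rises again when let go. Minerals lie inside, lower than 50 mm.
- rim_round (a point): Centre of the round mouth, at the metal rim's height. A rubber gasket let into the rim all round starts 5 to 8 mm proud of it. It carries the lid's weight, gives way at about 12 N of push, slides down and stays where it was pushed; when it is level with the rim, the lid's plate stops hard on the metal: home, lid origin at this point. A lid not entered stands about 16 mm higher, on its plug.
- bar_round (a point): Centre of the top of this lid's dark wooden bar handle, 42 mm above the plate's underside. The bar is 60 mm long (lid's x), 14 mm wide (lid's y), and 36 mm high from the plate's top; it is solid, with flat sides.
- bar_square (a point): Centre of the top of this lid's dark wooden bar handle, 42 mm above the plate's underside. The bar is 60 mm long (lid's x), 14 mm wide (lid's y), and 36 mm high from the plate's top; it is solid, with flat sides.
- bar_oblong (a point): Centre of the top of this lid's dark wooden bar handle, 42 mm above the plate's underside. The bar is 60 mm long (lid's x), 14 mm wide (lid's y), and 36 mm high from the plate's top; it is solid, with flat sides.
- can_square: Open square aluminium canister, 100 x 100 mm outside, 70 mm high, square opening 82 x 82 mm with its sides along x and y. Origin: centre of its underside, z up, 25 mm above the plank. Metal rim 70 mm above it. Stands fixed on a springy rubber foot: pushed down, the whole canister sinks about 1 mm per 2 N (at most 16 mm) and rises again when let go. Minerals lie inside, lower than 50 mm.
- rim_square (a point): Centre of the square mouth, at the metal rim's height. A rubber gasket let into the rim all round starts 5 to 8 mm proud of it. It carries the lid's weight, gives way at about 12 N of push, slides down and stays where it was pushed; when it is level with the rim, the lid's plate stops hard on the metal: home, lid origin at this point. A lid not entered stands about 16 mm higher, on its plug.
- lid_round: Round aluminium lid: plate 100 mm diameter, 6 mm thick. Loose, about 200 g. Origin: centre of the plate's UNDERSIDE; z out of the lid's top, x along its bar handle. In the rack z leans 0.6 rad from vertical towards the robot's side, x runs up the slope, y is level. Beneath: a solid plug 16 mm deep, 84 diameter, tapering to 77 over its lowest 5 (2 mm play all round).
- lid_square: Square aluminium lid: plate 100 x 100 mm, 6 thick, sides along x and y. Loose, about 200 g. Origin: centre of the plate's UNDERSIDE; z out of the lid's top, x along its bar handle. In the rack z leans 0.6 rad from vertical towards the robot's side, x runs up the slope, y is level. Beneath: a solid plug 16 mm deep, 78 x 78 with slightly rounded edges (2 mm play a side; any quarter turn fits).
- lid_oblong: Oblong aluminium lid, fits neither canister, stays in the rack: plate 100 (x) x 64 mm (y), 6 thick. Loose, about 200 g. Origin: centre of the plate's UNDERSIDE; z out of the lid's top, x along its bar handle. In the rack z leans 0.6 rad from vertical towards the robot's side, x runs up the slope, y is level. Beneath: a solid plug 16 mm deep, 78 x 42.
- rack: Fixed wooden rack, 370 mm wide (its y), 120 mm deep, 105 mm high, holding three lids side by side, 120 mm apart, in any order, on a board sloping 0.6 rad, low edge towards the robot. A ledge at the low edge, 24 mm above the board, stops them sliding; their plugs rest on the board. Origin: on the plank under the board's middle; x away from the robot, z up.
- quartz: Rose quartz ball, 70 mm diameter, on a small white ceramic stand 60 mm wide; together 85 mm high, loose, to be left alone. Origin: centre of the stand's underside.
Things that resemble listed ones, but are neither listed nor needed, are in the scene too. What is shaped like the lid_round but red is not meant.

How it is judged:
By the outcome, as a careful person would: the job done as asked, in the order asked, and still so for the second after the job is handed in, with the robot touching nothing.
It also fails if it takes over 66 s, if anything falls off the work surface, if the arm or the gripper's body presses on something with over 40 N, if the wrist force passes 120 N, or if a joint passes its speed limit or range.

## Working session

There is one attempt and no reset: what is moved stays moved. The work goes in short steps, each a Python script; the robot and the scene stay as the last script left them, time stands still between calls to the robot, and variables do not carry over. Pictures are saved under pics/ and viewed, at most 10 in all, crops included, and the job is handed in when it is done.

```bash
ls; mkdir -p pics; python3 - <<'E'
from workcell import bot
import cv2,numpy as np,pickle
d={n:bot.read_camera(n) for n in("side","top","wrist")}
pickle.dump(d,open('cam0.pkl','wb'))
for n,c in d.items():
    cv2.imwrite(f'pics/{n}0.png',c["pixels"]); print(n,c["fx"],c["fy"],c["cx"],c["cy"],np.round(-c["R"].T@c["t"],3),np.round(c["R"],3).tolist())
print(bot.current_clock(),bot.current_contact_force(),bot.current_tool_rot())
E
```

```text
pics
side 483.8412146769664 483.8412146769664 257.1855409964218 193.3828208840738 [0.446 1.09  0.769] [[-0.996, -0.091, -0.015], [-0.034, 0.511, -0.859], [0.085, -0.855, -0.512]]
top 403.9976690948594 403.9976690948594 253.23379178159917 193.19566249096118 [ 0.473 -0.003  0.932] [[0.008, -1.0, -0.014], [-0.992, -0.006, -0.126], [0.126, 0.015, -0.992]]
wrist 297.3186396354542 297.3186396354542 250.67811380896936 191.37767825446528 [ 0.301 -0.497  0.383] [[0.411, -0.912, -0.001], [-0.882, -0.398, 0.254], [-0.232, -0.103, -0.967]]
0.15 [-0.25399673 -0.1685039  -0.22450512] [-3.07053556e+00 -6.57358336e-01  4.56490904e-06]
```

View pics/top0.png

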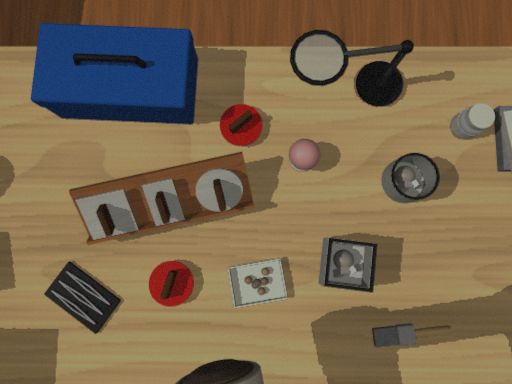

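View pics/side0.png

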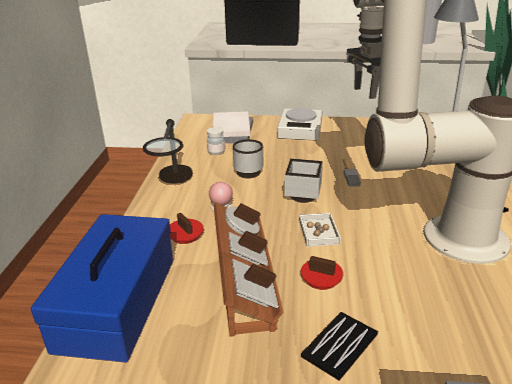

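The top view shows the rack's square lid at (108,215), the oblong at (163,202) and the round at (219,190). Two red round lookalikes lie off the rack at (241,125) and (171,283). The aluminium round lid in the rack is the one meant, because it is metal-coloured and in the rack. The round can's mouth is at (415,175), the square can's at (351,264) and the quartz at (304,154). I'll confirm this with an enlarged crop.

```bash
cat > h.py <<'E'
import numpy as np,cv2,pickle
from scipy.spatial.transform import Rotation as Ro
def ray(c,uv):
    u=(np.atleast_2d(uv).astype(float)-[c["cx"],c["cy"]])/[c["fx"],c["fy"]]
    if c.get("fish"):
        r=np.linalg.norm(u,axis=1,keepdims=True); u=u/np.maximum(r,1e-9); d=np.hstack([u*np.sin(r),np.cos(r)])
    else: d=np.hstack([u,np.ones((len(u),1))])
    d=d@c["R"]; return -c["R"].T@c["t"],d/np.linalg.norm(d,axis=1,keepdims=True)
def plane(c,uv,p,n=(0,0,1)):
    o,d=ray(c,uv); n=np.array(n,float); return o+d*(((np.array(p)-o)@n)/(d@n))[:,None]
def atz(c,uv,z): return plane(c,uv,[0,0,z])
def tri(c1,u1,c2,u2):
    A=np.zeros((3,3));b=np.zeros(3);L=[]
    for c,u in((c1,u1),(c2,u2)):
        o,d=ray(c,u);d=d[0];P=np.eye(3)-np.outer(d,d);A+=P;b+=P@o;L.append((P,o))
    x=np.linalg.solve(A,b);return x,[np.linalg.norm(P@(x-o)) for P,o in L]
def proj(c,X):
    q=np.atleast_2d(X)@c["R"].T+c["t"]
    if c.get("fish"):
        rho=np.linalg.norm(q[:,:2],axis=1,keepdims=True);th=np.arctan2(rho,q[:,2:]);v=q[:,:2]/np.maximum(rho,1e-9)*th
    else: v=q[:,:2]/q[:,2:]
    return v*[c["fx"],c["fy"]]+[c["cx"],c["cy"]]
E
python3 - <<'E'
from h import *
d=pickle.load(open('cam0.pkl','rb'));T=d['top'];S=d['side']
print('rimr',atz(T,[415,175],.095),'rims',atz(T,[351,264],.095),'quartz',atz(T,[304,154],.05))
print(atz(T,[[108,215],[163,202],[219,190]],.08))
im=T["pixels"][90:310,60:450];cv2.imwrite('pics/topcrop.png',cv2.resize(im,None,fx=2,fy=2,interpolation=cv2.INTER_CUBIC))
im=S["pixels"][130:340,160:360];cv2.imwrite('pics/sidecrop.png',cv2.resize(im,None,fx=2.8,fy=2.8,interpolation=cv2.INTER_CUBIC))
E
```

```text
rimr [[ 0.61886855 -0.32803722  0.095     ]] rims [[ 0.43445127 -0.19069433  0.095     ]] quartz [[ 0.67280101 -0.10205588  0.05      ]]
[[0.53203074 0.31759168 0.08      ]
 [0.56048187 0.20148398 0.08      ]
 [0.58691611 0.08270935 0.08      ]]
```

View pics/topcrop.png

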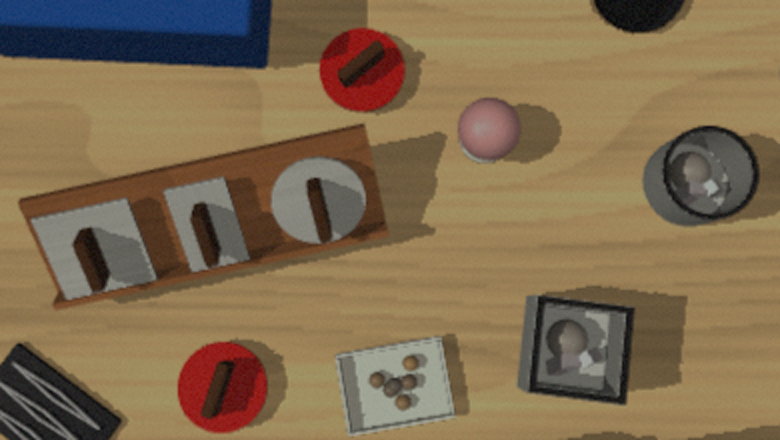

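The crop confirms it: in the rack, left to right, are the square (95,250), oblong (207,225) and round (318,200) aluminium lids, and the red discs lie off it. Next I'll take closer wrist views of the cans and the rack for precision.

```bash
python3 - <<'E'
from h import *
from workcell import bot
W={}
def look(n,p,r):
    print(n,bot.inverse_kinematics(p,r))
    bot.goto(p,r); bot.hold(.2); c=bot.read_camera("wrist"); c["fish"]=True; W[n]=c; print(bot.current_clock())
dn=Ro.from_rotvec([np.pi,0,0])
look('sq',[.434-.07,-.191,.22],dn.as_rotvec())
look('rd',[.619-.07,-.328,.22],dn.as_rotvec())
yaw=np.arctan2(.5869-.532,.0827-.3176); print('rack yaw guess',np.degrees(yaw)) # direction of y
b=np.arctan2(-(.5869-.5320),.0827-.3176)  
# rack: level y axis direction = square-round
y=np.array([.532-.587,.3176-.0827,0]);y/=np.linalg.norm(y);th=np.arctan2(-y[0],y[1]);print('th',th)
Rl=Ro.from_euler('z',th)*Ro.from_euler('y',-.6)
ctr=np.array([.560,.2015,.09])
Rt=Rl*dn
p=ctr+Rl.apply([-.05,0,.20]);
if bot.inverse_kinematics(p,Rt.as_rotvec()) is None: print("none",p)
else: look('rack',p,Rt.as_rotvec())
pickle.dump(W,open('camw.pkl','wb'))
im=np.vstack([np.hstack([W['sq']['pixels'],W['rd']['pixels']])]+([np.hstack([W['rack']['pixels'],W['rack']['pixels']*0])] if 'rack' in W else []))
cv2.imwrite('pics/w1.png',cv2.resize(im,None,fx=.78,fy=.78,interpolation=cv2.INTER_AREA))
for k in W: cv2.imwrite(f'pics/w_{k}.png',W[k]['pixels'])
E
```

```text
sq [-7.79213466e-01 -2.97186448e-01  2.01789965e+00 -4.44089210e-16
  1.42087945e+00  7.91582861e-01]
1.7417
rd [-7.27142985e-01  3.20154400e-01  1.39524522e+00 -4.44089210e-16
  1.42619303e+00  8.43653342e-01]
2.9083
rack yaw guess 166.84516052865567
th 0.2299988868402871
rack [ 0.0212946  -0.81723197  2.4296116   0.14491159  0.94440797  1.31240591]
5.025
```

View pics/w1.png

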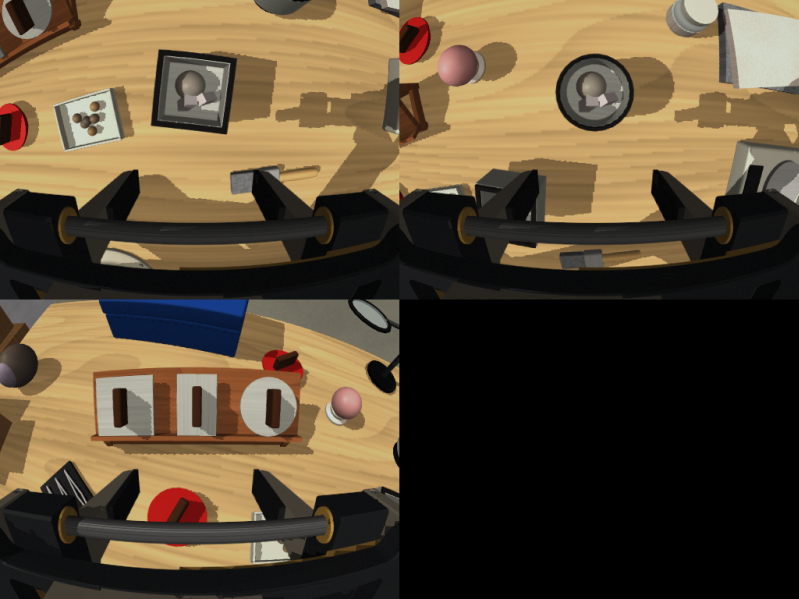

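The wrist views (each shown at 0.78 scale) show the square mouth at about (194,91), the round mouth at (595,92) and the rack's bars at (120,407), (197,406) and (273,408), all unobstructed. Now I'll extract precise contours.

```bash
python3 - <<'E'
from h import *
W=pickle.load(open('camw.pkl','rb'));d=pickle.load(open('cam0.pkl','rb'));T=d['top']
def blob(m,near):
    cs,_=cv2.findContours(m.astype(np.uint8),cv2.RETR_EXTERNAL,cv2.CHAIN_APPROX_NONE)
    cs=[c for c in cs if cv2.contourArea(c)>60]
    return min(cs,key=lambda c:np.linalg.norm(c[:,0].mean(0)-near))
def gray(c): return cv2.cvtColor(c['pixels'],cv2.COLOR_BGR2HSV)
s=1/.78
def circ(P):
    A=np.c_[2*P[:,:2],np.ones(len(P))];x=np.linalg.lstsq(A,(P[:,:2]**2).sum(1),rcond=None)[0];return x[:2],np.sqrt(x[2]+x[:2]@x[:2])
for n,c,near,th in(('sq',W['sq'],(194*s,91*s),45),('rd',W['rd'],(195*s,92*s),45),('sqT',T,(351,264),45),('rdT',T,(415,175),45)):
    h=gray(c); m=(h[...,2]<th)
    k=blob(m,near)
    for z in(.095,.101):
        P=atz(c,k[:,0],z)
        if 'sq' in n: r=cv2.minAreaRect((P[:,:2]*1000).astype(np.float32));print(n,z,len(k),np.round(r[0],1),np.round(r[1],1),round(r[2],2))
        else: a,b=circ(P);print(n,z,len(k),np.round(a*1000,1),round(b*2000,1),'resid',np.round(np.std(np.linalg.norm(P[:,:2]-a,axis=1))*1000,2))
# rows of colours over the rims
for c,near in((W['sq'],(194*s,91*s)),(W['rd'],(195*s,92*s))):
    y=int(near[1]);print(gray(c)[y,int(near[0])-60:int(near[0])+60:1,2].tolist())
c=W['rack'];h=gray(c);y=int(108*s)
print(h[y,110:400:2].tolist())
E
```

```text
sq 0.095 385 [ 433.9 -190.2] [98.8 98.9] 83.21
sq 0.101 385 [ 434.  -190.3] [96.8 96.9] 83.21
rd 0.095 278 [ 617.2 -328.9] 97.6 resid 0.32
rd 0.101 278 [ 617.3 -328.9] 95.7 resid 0.32
sqT 0.095 186 [ 434.  -189.3] [96.9 96.3] 83.22
sqT 0.101 186 [ 434.3 -187.9] [96.2 95.6] 83.22
rdT 0.095 133 [ 617.5 -327.7] 96.0 resid 0.72
rdT 0.101 133 [ 616.5 -325.3] 95.3 resid 0.72
[193, 192, 192, 193, 193, 193, 191, 192, 192, 102, 21, 22, 21, 21, 22, 22, 25, 71, 88, 69, 68, 68, 68, 66, 66, 79, 114, 119, 121, 118, 120, 119, 118, 118, 119, 119, 118, 109, 53, 47, 52, 56, 60, 64, 66, 68, 111, 148, 149, 149, 148, 147, 146, 145, 143, 141, 139, 137, 133, 133, 130, 127, 123, 117, 113, 109, 102, 97, 91, 84, 80, 73, 64, 70, 111, 119, 117, 118, 119, 117, 117, 117, 116, 116, 116, 116, 119, 122, 122, 155, 185, 155, 122, 123, 120, 115, 109, 111, 110, 110, 111, 131, 141, 26, 22, 23, 21, 20, 22, 20, 59, 114, 118, 118, 118, 119, 119, 118, 119, 118]
[211, 211, 212, 212, 213, 211, 211, 212, 212, 212, 200, 99, 23, 21, 20, 15, 32, 57, 67, 68, 69, 69, 69, 67, 67, 97, 119, 121, 120, 121, 120, 119, 120, 120, 123, 120, 
[... 1910 characters left out ...]
, [28, 24, 162], [28, 23, 181], [28, 22, 183], [26, 24, 184], [25, 24, 183], [28, 22, 183], [26, 22, 183], [26, 24, 184], [28, 22, 184], [28, 22, 184], [26, 21, 185], [26, 23, 185], [25, 23, 186], [27, 25, 186], [26, 23, 186], [25, 24, 188], [26, 22, 187], [10, 166, 40], [13, 173, 34], [10, 177, 36], [12, 186, 37], [11, 174, 60], [10, 178, 63], [11, 181, 62], [12, 187, 56], [12, 173, 53], [25, 24, 127], [28, 24, 128], [28, 24, 127], [23, 26, 128], [28, 26, 127], [28, 24, 127], [25, 24, 127], [23, 27, 125], [26, 25, 152], [23, 22, 186], [15, 70, 143], [12, 181, 103], [18, 128, 126], [18, 129, 127], [17, 129, 127], [17, 130, 126], [17, 130, 126], [17, 129, 123], [17, 129, 123], [17, 130, 122]]
```

```bash
python3 - <<'E'
from h import *
W=pickle.load(open('camw.pkl','rb'))
a=W['rack']['pixels'][80:195,110:405]; b=W['sq']['pixels'][50:180,180:320]; e=W['rd']['pixels'][50:180,180:320]
a=cv2.resize(a,None,fx=2.7,fy=2.7,interpolation=cv2.INTER_CUBIC);b=cv2.resize(np.hstack([b,e]),None,fx=2.1,fy=2.1,interpolation=cv2.INTER_CUBIC)
o=np.zeros((a.shape[0]+b.shape[0],800,3),np.uint8);o[:a.shape[0],:a.shape[1]]=a[:,:800];o[a.shape[0]:,:b.shape[1]]=b[:,:800];cv2.imwrite('pics/w2.png',o);print(o.shape)
E
```

```text
(583, 800, 3)
```

View pics/w2.png

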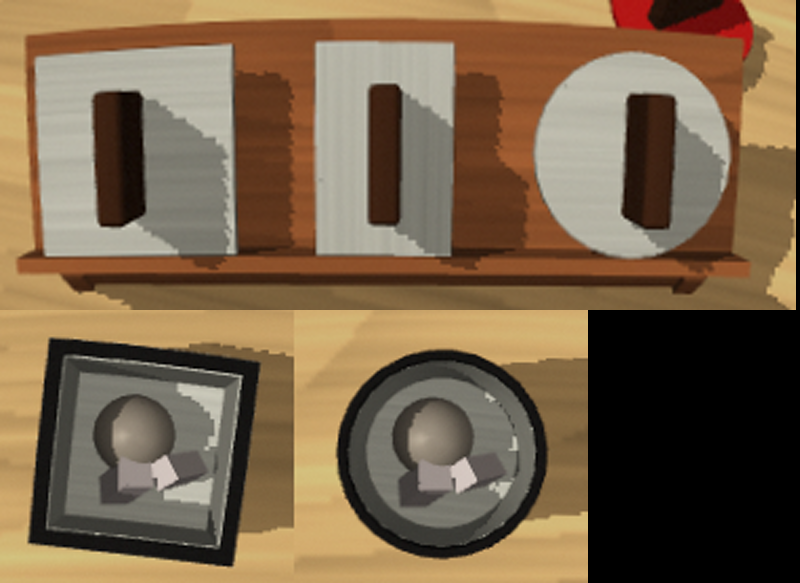

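The enlarged crop confirms the targets: the round lid is the grey disc at right (632,155), the square lid is at left (135,150) and the oblong is in the middle. The gasket rings are clean. Next I'll triangulate the lid plates across the wrist and top views.

```bash
python3 - <<'E'
from h import *
W=pickle.load(open('camw.pkl','rb'));d=pickle.load(open('cam0.pkl','rb'));T=d['top'];c=W['rack']
def hull(c,near):
    h=cv2.cvtColor(c['pixels'],cv2.COLOR_BGR2HSV);m=((h[...,1]<60)&(h[...,2]>60)).astype(np.uint8)
    m=cv2.morphologyEx(m,cv2.MORPH_OPEN,np.ones((3,3),np.uint8))
    cs,_=cv2.findContours(m,cv2.RETR_EXTERNAL,cv2.CHAIN_APPROX_NONE);cs=[k for k in cs if cv2.contourArea(k)>200]
    return cv2.convexHull(min(cs,key=lambda k:np.linalg.norm(k[:,0].mean(0)-near)))
# wrist px of the lids: crop/2.7+offset
nw={'sq':(110+135/2.7,80+150/2.7),'ob':(110+385/2.7,80+150/2.7),'rd':(110+632/2.7,80+155/2.7)};nt={'sq':(108,215),'ob':(163,202),'rd':(219,190)}
def corners(k):
    for e in np.linspace(1,12,60):
        q=cv2.approxPolyDP(k,e,True)
        if len(q)==4: break
    q=q[:,0].astype(float); return q
C={}
for n in nw:
    a,b=hull(c,nw[n]),hull(T,nt[n])
    if n=='rd':
        ea,eb=cv2.fitEllipse(a),cv2.fitEllipse(b);x,r=tri(c,ea[0],T,eb[0]);C[n]=x;print(n,np.round(x*1000,1),np.round(np.array(r)*1000,1),ea[1],eb[1])
    else:
        qa,qb=corners(a),corners(b);ctr=qa.mean(0);X=[]
        th=.23;Rl=Ro.from_euler('z',th)*Ro.from_euler('y',-.6)
        for p in qa:
            # order match by location relative to centre: both images x right = -y-ish, up = +x
            q=qb[np.argmin([np.linalg.norm((u-qb.mean(0))/np.ptp(qb,axis=0)-(p-ctr)/np.ptp(qa,axis=0)) for u in qb])]
            x,r=tri(c,p,T,q);X.append(x);print(n,p,q,np.round(x*1000,1),np.round(np.array(r)*1000,1))
        X=np.array(X);C[n]=X.mean(0);u,s,v=np.linalg.svd(X-C[n]);nn=v[2]*np.sign(v[2][2]);print('ctr',np.round(C[n]*1000,1),'n',nn,'tilt',np.arccos(nn[2]),'yaw',np.arctan2(-nn[1],-nn[0]))
y=C['sq']-C['rd'];print('row dir',np.round(y,4),np.linalg.norm(y),'th',np.arctan2(-y[0],y[1]))
# in-plane measurement from the wrist view alone with plane through C
for th in (.23,np.arctan2(-y[0],y[1])):
    Rl=Ro.from_euler('z',th)*Ro.from_euler('y',-.6)
    for n in nw:
        k=hull(c,nw[n])[:,0];kk=[]
        P=plane(c,k,C[n],Rl.apply([0,0,1]));L=Rl.inv().apply(P-C[n])*1000
        L=(L[:,:2]).astype(np.float32)
        print(n,th,cv2.minAreaRect(L) if n!='rd' else cv2.fitEllipse(L))
E
```

```text
sq [195.  97.] [123. 189.] [583.6 277.1 111.9] [0.3 0.3]
sq [197. 173.] [137. 229.] [503.4 258.3  61.7] [1.7 1.7]
sq [127. 174.] [ 93. 239.] [481.9 355.1  56.9] [1.1 1.1]
sq [123. 102.] [ 76. 199.] [562.6 375.  108.6] [0. 0.]
ctr [532.9 316.4  84.8] n [-0.51990999 -0.07819914  0.85063418] tilt 0.5536059941780811 yaw 0.14928992205972064
ob [227.  96.] [142. 185.] [591.8 237.5 113.6] [0.5 0.5]
ob [277.  96.] [171. 179.] [604.  177.3 116.4] [0.7 0.7]
ob [276. 174.] [183. 219.] [525.  159.6  62.8] [1.5 1.5]
ob [227. 173.] [156. 225.] [512.4 219.4  60.3] [0.2 0.2]
ctr [558.3 198.4  88.3] n [-0.54547997 -0.07622662  0.83465029] tilt 0.5832987801645764 yaw 0.13884318257996556
rd [587.1  82.5  84.5] [0.2 0.2] (72.2206039428711, 75.9648666381836) (43.1196403503418, 46.84648513793945)
row dir [-0.0542  0.2338  0.0003] 0.2400172962741252 th 0.2278345389718476
sq 0.23 ((-0.05266571044921875, -1.1101150512695312), (100.67705535888672, 100.03079986572266), 89.57450866699219)
ob 0.23 ((-0.5419464111328125, -1.1455764770507812), (62.64029312133789, 99.49342346191406), 89.4537124633789)
rd 0.23 ((-0.5304243564605713, -2.0877878665924072), (99.81661224365234, 100.37586212158203), 1.4862487316131592)
sq 0.2278345389718476 ((-0.04669189453125, -1.1023941040039062), (100.71593475341797, 100.0193862915039), 89.67669677734375)
ob 0.2278345389718476 ((-0.5432167053222656, -1.143289566040039), (62.63970947265625, 99.50056457519531), 89.55606079101562)
rd 0.2278345389718476 ((-0.5265238285064697, -2.0796732902526855), (99.8156509399414, 100.33544921875), 2.152172088623047)
```

```bash
cat > act.py <<'E'
from h import *
from workcell import bot
TH=.2255
Rl=Ro.from_euler('z',TH)*Ro.from_euler('y',-.6); dn=Ro.from_rotvec([np.pi,0,0])
LID={'rd':np.array([.5871,.0825,.0845])+Rl.apply([-.0005,-.0021,0]),'sq':np.array([.5329,.3164,.0848])+Rl.apply([0,-.0011,0])}
CAN={'rd':(.6172,-.3287,0.),'sq':(.4340,-.1901,np.radians(83.21-90))}
OFF=.009   # TCP above the plate's top
def f(): return np.round(bot.current_contact_force(),1)
def grasp(n):
    r=(Rl*dn).as_rotvec(); g=LID[n]+Rl.apply([0,0,OFF]); z=Rl.apply([0,0,1])
    bot.set_gripper(.5,40); bot.goto(g+.07*z,r); f0=f(); print('hover',f0)
    bot.line_to(g+.01*z,max_speed=.1); bot.line_to(g,max_speed=.03); print('at',f()-f0)
    bot.set_gripper(0,40); bot.hold(.2); print('grip',bot.current_opening()*92,bot.current_grip_force(),f()-f0)
    bot.line_to(g+.05*z,max_speed=.08); print('lifted',f()-f0,bot.current_opening()*92)
    bot.line_to(g+.05*z+[0,0,.1]); print(bot.current_clock())
def over(n,h=.2):
    x,y,a=CAN[n]; bot.goto([x,y,h],(Ro.from_euler('z',a)*dn).as_rotvec()); bot.hold(.3); print('over',bot.current_ee_pos(),f(),bot.current_clock())
E
python3 - <<'E'
from act import *
x=LID['rd']+Rl.apply([0,0,.009]);print(x,bot.inverse_kinematics(x,(Rl*dn).as_rotvec()),bot.inverse_kinematics(LID['sq']+Rl.apply([0,0,.009]),(Rl*dn).as_rotvec()))
grasp('rd'); over('rd')
c=bot.read_camera('wrist');c['fish']=True;pickle.dump(c,open('held_rd.pkl','wb'));cv2.imwrite('pics/held_rd.png',c['pixels'])
E
```

```text
[0.5822142  0.07922464 0.0916457 ] [-0.20426307 -0.04711765  2.20141175  0.52520492  0.48840501  0.73615746] [ 0.38922702  0.05452118  2.09798649 -0.23553738  0.40539326  1.92337623]
hover [-0.7  0.2  0.3]
at [ 0.7 -0.4  0. ]
grip 13.616435210386914 39.940168261528015 [-0.3  0.   2.2]
lifted [ 0.5 -0.6 -1.6] 13.645385594482992
10.2
over [ 0.61739227 -0.32808478  0.20045188] [ 0.4 -0.6 -0.9] 12.0083
```

View pics/held_rd.png

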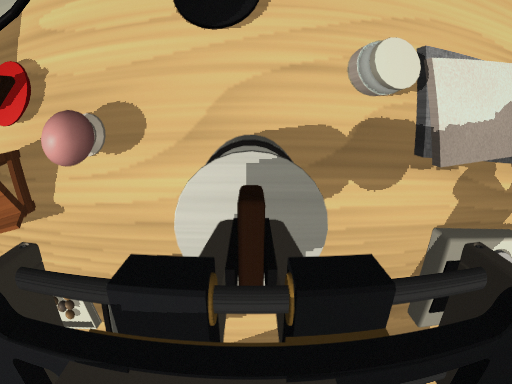

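The picture shows the round lid held by its bar, with the plate arc from (175,215) over (250,150) to (327,215) and the canister rim just behind it. Next I'll measure the lid's centre against the TCP, then descend with force watching.

```bash
cat >> act.py <<'E'
def steps(n,z0,z1,dz=.001,fmax=25,stop=None,xy=None):
    """slow descent with force log; stops when push exceeds fmax"""
    x,y,_=CAN[n] if xy is None else (*xy,0); z=z0; log=[]
    while z>z1:
        z-=dz; bot.line_to([x,y,z],max_speed=.02); w=bot.current_contact_force()
        log.append((round(z*1000,1),round(bot.current_ee_pos()[2]*1000,1),*np.round(w,1)))
        if w[2]>fmax or np.hypot(w[0],w[1])>12: break
    return log
E
python3 - <<'E'
from act import *
c=pickle.load(open('held_rd.pkl','rb'))
h=cv2.cvtColor(c['pixels'],cv2.COLOR_BGR2HSV);m=((h[...,1]<60)&(h[...,2]>60)).astype(np.uint8);m[215:]=0
m=cv2.morphologyEx(m,cv2.MORPH_OPEN,np.ones((3,3),np.uint8))
cs,_=cv2.findContours(m,cv2.RETR_EXTERNAL,cv2.CHAIN_APPROX_NONE);k=min(cs,key=lambda k:np.linalg.norm(k[:,0].mean(0)-[250,190]) if cv2.contourArea(k)>500 else 1e9)[:,0]
# upper edge: per column the top pixel
cols={}
for u,v in k: cols[u]=min(v,cols.get(u,999))
E=np.array([(u,v) for u,v in cols.items() if v<212]);print(len(E),E[:,0].min(),E[:,0].max())
from scipy.optimize import least_squares
t=bot.current_ee_pos()
for dz in(.006,.009,.012):
    P=atz(c,E,t[2]-dz)[:,:2]
    r=least_squares(lambda q:np.linalg.norm(P-q[:2],axis=1)-q[2],[*t[:2],.05]);r2=least_squares(lambda q:np.linalg.norm(P-q,axis=1)-.0495,t[:2])
    print(dz,np.round((r.x[:2]-t[:2])*1000,1),np.round(r.x[2]*2000,1),'fixed D',np.round((r2.x-t[:2])*1000,1),np.std(r.fun)*1000)
E
```

```text
152 175 326
0.006 [ 5.  -1.4] 94.0 fixed D [ 2.1 -1.4] 0.9786450214583312
0.009 [ 3.9 -1.4] 95.6 fixed D [ 1.9 -1.4] 0.9953514991774318
0.012 [ 2.8 -1.4] 97.2 fixed D [ 1.7 -1.4] 1.0120579768965832
```

```bash
sed -i "s/'rd':(.6172,-.3287,0.)/'rd':(.6158,-.3278,0.)/" act.py; python3 - <<'E'
from act import *
x,y,a=CAN['rd']; bot.line_to([x,y,.16],max_speed=.1);bot.line_to([x,y,.140],max_speed=.05);print(f(),bot.current_ee_pos())
for l in steps('rd',.140,.112,fmax=6): print(*l)
print(bot.current_clock())
E
```

```text
[ 0.1  0.4 -0.7] [ 0.61566164 -0.32770467  0.13965568]
139.0 139.3 -0.1 0.2 -2.3
138.0 137.9 -0.3 -0.6 -1.3
137.0 136.9 0.0 0.2 -2.3
136.0 135.9 0.2 -0.2 -1.2
135.0 134.9 0.4 0.6 -1.9
134.0 133.9 -0.4 -0.4 -1.6
133.0 132.9 0.4 -0.4 -1.3
132.0 131.9 -0.0 0.3 -1.3
131.0 130.9 -0.4 0.5 -2.0
130.0 129.9 -0.0 0.0 -1.7
129.0 128.9 0.5 1.2 -1.1
128.0 127.9 0.1 1.3 -1.6
127.0 126.9 -0.3 -0.1 -1.0
126.0 125.9 0.6 -0.6 -2.2
125.0 124.9 0.5 0.1 -1.7
124.0 123.9 -0.4 0.1 -1.4
123.0 122.9 0.1 0.9 -1.5
122.0 121.9 0.9 1.1 -1.3
121.0 120.9 -0.3 0.7 -1.1
120.0 119.9 0.1 0.1 -1.0
119.0 118.9 -0.6 0.4 -1.6
118.0 117.9 0.1 0.5 -1.2
117.0 116.9 1.2 -0.2 -1.1
116.0 115.9 1.4 -0.7 -1.3
115.0 115.0 0.6 0.2 -1.5
114.0 114.0 0.7 0.6 -1.9
113.0 113.0 1.6 0.4 -0.6
112.0 112.0 0.7 0.3 -2.2
20.1583
```

```bash
python3 - <<'E'
from act import *
for l in steps('rd',.112,.088,fmax=19): print(*l)
print(bot.current_clock())
E
```

```text
111.0 111.1 1.3 -0.7 -1.0
110.0 110.4 0.2 -0.1 1.3
109.0 109.4 0.4 1.0 2.3
108.0 108.4 0.5 1.6 4.2
107.0 107.7 -1.5 2.4 5.5
106.0 107.0 -1.1 2.6 7.7
105.0 106.3 -1.8 2.6 9.5
104.0 105.6 -2.6 2.7 10.9
103.0 104.7 -1.9 3.2 10.0
102.0 103.8 -2.3 3.7 11.2
101.0 102.7 -2.6 2.8 10.6
100.0 101.7 -1.8 2.1 10.3
99.0 100.8 -3.6 2.7 11.5
98.0 99.8 -2.8 2.9 11.1
97.0 99.0 -3.1 3.4 11.1
96.0 98.4 -4.1 3.3 13.2
95.0 97.7 -4.9 4.6 14.9
94.0 97.0 -5.1 4.3 15.5
93.0 96.3 -5.8 4.2 16.2
92.0 95.6 -7.2 5.6 19.1
25.1583
```

```bash
python3 - <<'E'
from act import *
xy=(.6158-.0015,-.3278+.001)
for l in steps('rd',.093,.087,fmax=23,xy=xy): print(*l)
p=bot.current_ee_pos()
bot.line_to([*xy,.100],max_speed=.03); print('unload',bot.current_ee_pos(),f())
for z in(.1025,.104): bot.line_to([*xy,z],max_speed=.02); print(bot.current_ee_pos(),f())
bot.hold(.2);bot.set_gripper(.4); bot.hold(.2); print('open',f(),bot.current_ee_pos())
bot.line_to([*xy,.135],max_speed=.06); bot.line_to([*xy,.22],max_speed=.15)
x=np.array(xy); bot.goto([xy[0]-.07,xy[1],.22],dn.as_rotvec()); bot.hold(.2)
d={n:bot.read_camera(n) for n in('wrist','side')};d['wrist']['fish']=True;pickle.dump(d,open('after_rd.pkl','wb'))
w=d['wrist']['pixels'][50:190,150:350];s=d['side']['pixels'][110:210,190:340]
o=np.hstack([cv2.resize(w,(500,350),interpolation=cv2.INTER_CUBIC),cv2.resize(s,(300,200),interpolation=cv2.INTER_CUBIC,dst=None) if 0 else np.vstack([cv2.resize(s,(300,200),interpolation=cv2.INTER_CUBIC),np.zeros((150,300,3),np.uint8)])])
cv2.imwrite('pics/after_rd.png',o);print(bot.current_clock())
E
```

```text
92.0 96.4 -1.4 1.8 17.2
91.0 95.6 -3.6 3.0 18.1
90.0 95.0 -2.7 4.0 21.0
89.0 94.2 -3.4 4.1 21.7
88.0 93.6 -4.3 4.2 22.9
87.0 92.9 -4.1 4.7 24.8
unload [ 0.61594449 -0.32790901  0.1018788 ] [ 2.9 -0.6  6.2]
[ 0.61573954 -0.32776022  0.1034968 ] [ 5.4 -1.5  3.6]
[ 0.61559633 -0.32748339  0.10437588] [ 6.4 -2.8  1.8]
open [-0.5 -0.6  0.2] [ 0.61427375 -0.32682234  0.10401667]
30.75
```

View pics/after_rd.png

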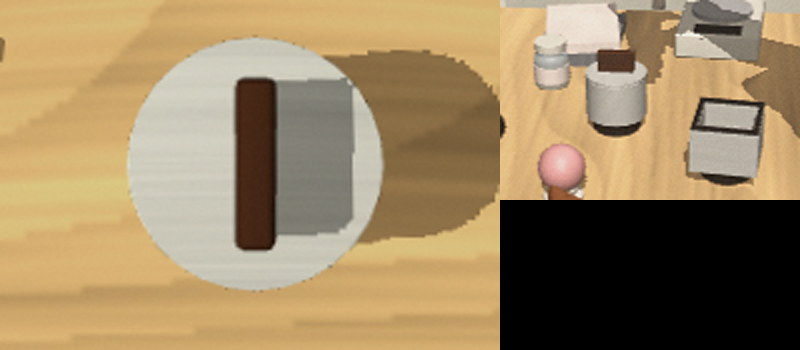

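The picture shows the round lid centred and level on the canister at (255,165). The side view shows no black gasket left showing. Contact heights before and after pressing differ by about 6 mm, and the force plateau and its rise agree with that. Now the square lid.

```bash
sed -i "s/Rl.apply(\[0,-.0011,0\])/Rl.apply([.0015,-.0011,.005])/; s/^OFF=.009/OFF=.007/; s/'sq':(.4340,-.1901/'sq':(.4340,-.1890/" act.py; python3 - <<'E'
from act import *
n='sq';z=Rl.apply([0,0,1]);g=LID[n]+OFF*z
bot.goto(g+.07*z+[0,0,.08],(Rl*dn).as_rotvec())
grasp(n); over(n,.16)
c=bot.read_camera('wrist');c['fish']=True
h=cv2.cvtColor(c['pixels'],cv2.COLOR_BGR2HSV);m=((h[...,1]<60)&(h[...,2]>60)).astype(np.uint8)
pickle.dump(c,open('held_sq.pkl','wb'));cv2.imwrite('pics/held_sq.png',c['pixels'])
t=bot.current_ee_pos();R=Ro.from_rotvec(bot.current_tool_rot())
c4=proj(c,t+Ro.from_euler('z',CAN[n][2]).apply([[.05,-.03,-.007],[.05,.03,-.007],[.05,0,-.007]]));print('expected front edge px',c4)
cols=np.array([(u,np.flatnonzero(m[120:,u])[0]+120) for u in list(range(200,305,5)) if m[120:,u].any()]);print(cols.tolist())
P=atz(c,cols,t[2]-.007);print(np.round(Ro.from_euler('z',-CAN[n][2]).apply(P-t)*1000,1)[:,:2].tolist())
E
```

```text
hover [ 0.2 -0.1  0.2]
at [-0.2  0.3 -0.6]
grip 13.754537131920332 40.0001585483551 [-0.9  0.1  0.8]
lifted [-0.4 -0.5 -3.4] 13.847272981257122
37.375
over [ 0.43418497 -0.18862966  0.16006909] [ 0.5 -0.3 -1.3] 39.5
expected front edge px [[298.20089083 152.1307088 ]
 [198.5963689  151.97756545]
 [248.34005117 151.6834553 ]]
[[200, 139], [205, 138], [210, 138], [215, 138], [220, 138], [225, 138], [230, 138], [235, 138], [240, 138], [245, 138], [250, 138], [255, 138], [260, 138], [265, 138], [270, 138], [275, 138], [280, 138], [285, 138], [290, 138], [295, 138], [300, 138]]
[[57.9, 28.9], [58.4, 25.9], [58.4, 22.9], [58.3, 19.9], [58.3, 16.9], [58.3, 13.9], [58.2, 10.9], [58.2, 7.9], [58.2, 5.0], [58.2, 2.0], [58.2, -1.0], [58.2, -3.9], [58.2, -6.9], [58.3, -9.9], [58.3, -12.8], [58.3, -15.8], [58.4, -18.8], [58.4, -21.8], [58.5, -24.8], [58.5, -27.8], [58.6, -30.9]]
```

View pics/held_sq.png

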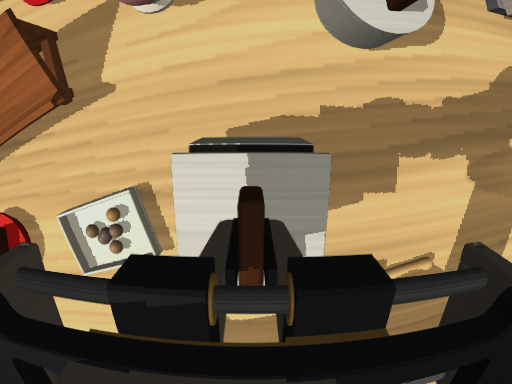

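The picture shows the square lid held level. Its front edge runs along row 153 from (172,154) to (331,153), parallel to the can's rim at row 138. The predicted front edge for zero offset was row 151.7, so the lid sits about 0.8 mm back in the hand. I'll correct for that and lower it.

```bash
python3 - <<'E'
from act import *
n='sq';c=pickle.load(open('held_sq.pkl','rb'));v=c['pixels'].max(2).astype(int)
rows=[]
for u in range(195,305,5):
    col=v[143:160,u];i=np.argmin(col[:9]);a=col[i];j=next(k for k in range(i,len(col)-1) if col[k+1]>75 and col[k]<=75); rows.append(143+j+(75-col[j])/(col[j+1]-col[j]))
row=np.median(rows);t=bot.current_ee_pos();A=Ro.from_euler('z',CAN[n][2])
dx=A.inv().apply(atz(c,[[250,row]],t[2]-.007)-t)[0,0]-.05;print('row',row,'dx mm',dx*1000)
dx=np.clip(dx,-.002,.002)
p=np.array([.4339,-.1884,0])-A.apply([dx,0,0]);print(p)
bot.line_to([p[0],p[1],.136],max_speed=.08);print(bot.current_ee_pos(),f())
z=.136
while z>.1195:
    z-=.0015;bot.line_to([p[0],p[1],z],max_speed=.03);w=bot.current_contact_force();print(round(z*1000,1),np.round(bot.current_ee_pos()[2]*1000,1),np.round(w,1))
    if w[2]>4 or np.hypot(*w[:2])>8: break
print(bot.current_clock());np.save('p.npy',[p[0],p[1],z])
E
```

```text
row 152.20110993657505 dx mm -0.31046537115178574
[ 0.43420829 -0.18843671  0.        ]
[ 0.43387819 -0.18817864  0.13547254] [-0.1  0.3 -2.2]
134.5 134.8 [-0.7 -0.1 -1.7]
133.0 133.0 [ 0.6  0.1 -2. ]
131.5 131.4 [-0.5 -0.7 -1.6]
130.0 129.8 [-0.4  0.1 -2.8]
128.5 128.3 [ 0.8 -0.2 -2.7]
127.0 126.9 [-0.6 -0.3 -2.4]
125.5 125.4 [-0.3  0.6 -2.7]
124.0 123.9 [ 0.3 -0.1 -2.1]
122.5 122.4 [ 0.6  0.1 -1.8]
121.0 120.8 [ 0.1  1.  -2.6]
119.5 119.4 [ 0.5  0.2 -2.2]
42.75
```

```bash
python3 - <<'E'
from act import *
x,y,z=np.load('p.npy');q=np.array([x,y]);L=0
while z>.085:
    z-=.001;bot.line_to([*q,z],max_speed=.02);w=bot.current_contact_force();print(round(z*1000,1),np.round(bot.current_ee_pos()*1000,1),np.round(w,1))
    if w[2]>4: q=np.clip(q+1e-4*w[:2],[x-.002,y-.002],[x+.002,y+.002])
    if w[2]>20 or np.hypot(*w[:2])>10: break
print(bot.current_clock());np.save('p.npy',[*q,z])
E
```

```text
118.5 [ 434.2 -188.4  118.4] [ 0.   0.5 -2.3]
117.5 [ 434.2 -188.4  117.4] [-0.7 -0.8 -2.2]
116.5 [ 434.1 -188.4  116.4] [ 0.7  0.7 -1.7]
115.5 [ 434.1 -188.4  115.4] [-0.1 -1.2 -2.9]
114.5 [ 434.2 -188.4  114.5] [ 0.3 -0.5 -1.5]
113.5 [ 434.3 -188.5  113.7] [-0.3  1.1 -0.4]
112.5 [ 434.3 -188.5  112.7] [-0.5  0.1  2. ]
111.5 [ 434.4 -188.5  111.8] [-1.1  0.7  2.4]
110.5 [ 434.3 -188.5  110.8] [-1.4  1.4  4.1]
109.5 [ 434.4 -188.5  110.1] [-1.1  1.3  6.9]
108.5 [ 434.4 -188.5  109.4] [-1.7  2.   7.6]
107.5 [ 434.4 -188.5  108.6] [-2.8  2.3  9.5]
106.5 [ 434.4 -188.5  107.8] [-1.1  1.5  8.9]
105.5 [ 434.3 -188.5  106.9] [-1.7  0.5 10.1]
104.5 [ 434.4 -188.5  106. ] [-1.1  0.3 10.1]
103.5 [ 434.4 -188.5  105. ] [-0.8  0.8  8.8]
102.5 [ 434.3 -188.5  104.1] [-0.9 -0.2  9.5]
101.5 [ 434.4 -188.5  103.2] [-0.1  1.2 10.3]
100.5 [ 434.4 -188.5  102.4] [-0.9  0.3 12. ]
99.5 [ 434.4 -188.6  101.7] [-2.1  1.  14. ]
98.5 [ 434.4 -188.5  101. ] [-2.2  1.3 14.8]
97.5 [ 434.4 -188.5  100.3] [-1.7  2.3 16.3]
96.5 [ 434.4 -188.6   99.6] [-2.4  1.6 17.7]
95.5 [ 434.4 -188.6   98.9] [-3.2  0.8 18.7]
94.5 [ 434.4 -188.6   98.1] [-3.7  1.1 20.8]
49.0
```

```bash
python3 - <<'E'
from act import *
x,y,z=np.load('p.npy')
for k in range(3): z-=.001;bot.line_to([x,y,z],max_speed=.02)
print('peak',f(),bot.current_ee_pos())
bot.line_to([x,y,.104],max_speed=.04);print(bot.current_ee_pos(),f())
bot.line_to([x,y,.1075],max_speed=.03);print('unload',bot.current_ee_pos(),f())
bot.set_gripper(.4);bot.hold(.1);print(f())
bot.line_to([x,y,.135],max_speed=.06);bot.line_to([x,y,.22],max_speed=.2)
bot.goto([x-.07,y,.22],(Ro.from_euler('z',CAN['sq'][2])*dn).as_rotvec()); bot.hold(.2)
d={n:bot.read_camera(n) for n in('wrist','side','top')};print(bot.current_clock())
w=d['wrist']['pixels'][50:190,150:350];s=d['side']['pixels'][110:350,140:380]
o=np.hstack([cv2.resize(w,(430,300),interpolation=cv2.INTER_CUBIC),cv2.resize(s,(300,300),interpolation=cv2.INTER_CUBIC)])
t=cv2.resize(d['top']['pixels'][90:310,60:450],(500,282),interpolation=cv2.INTER_CUBIC);o=np.vstack([o,np.hstack([t,np.zeros((282,230,3),np.uint8)])])
cv2.imwrite('pics/final.png',o)
E
```

```text
peak [-5.1  1.3 26.5] [ 0.43447336 -0.1885639   0.09568829]
[ 0.43430304 -0.18848706  0.10575129] [ 1.9 -3.2  6.1]
unload [ 0.4328202  -0.18705712  0.10774351] [ 2.5 -3.4  1.2]
[-0.4 -0.8  0.8]
53.0167
```

View pics/final.png

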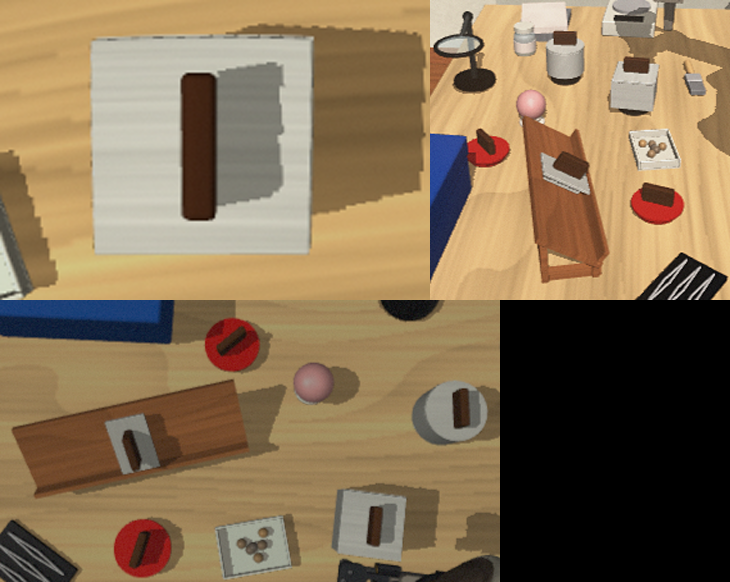

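The final picture shows both lids seated level: square at (203,145) in the wrist crop, round at (450,410) in the top crop. No gasket is visible in the side view. The oblong lid is still in the rack at (132,443) and the quartz is in place at (313,382). The gripper is open and clear, so I'm handing in.

```bash
python3 -c "
from workcell import bot
print(bot.current_contact_force(),bot.job_done(),bot.current_clock())"
```

```text
the job is handed in; nothing more can be done
the job is handed in; nothing more can be done
```

I pressed both lids home, round on round and square on square, with at most about 27 N of push. The oblong lid and the quartz were not touched, the gripper is open and clear, and I handed the job in at about 53 s; no verdict was shown.

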